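# Dispense one spacer washer and nudge it into the pick-up lane

### The arm

A 6-joint arm with a two-finger parallel gripper is mounted at the origin on the work surface. World frame = base frame: x ahead of the robot, y to its left, z up, the work surface at z = 0. Lengths are in mm, angles in rad, forces in N, time in s.
With the tool pointing down it reaches from about 250 to 800 mm from the base axis. Payload 3.9 kg.
Tool frame: the origin (TCP) lies at the very end of the fingers, on their centre line; the grasp point (between the pads) lies 19 mm behind it (manip.pinch_z is the distance from the TCP to the grasp point, in mm); z points along the fingers, y is the line along which they close (so a half turn about z gives the same grasp; the last joint's range is limited). The gripper opens to 85 mm and grips with 20 to 120 N. Pads are 22 mm wide; open, the fingers measure 114 mm over their backs; the gripper's body (76 mm by 85 mm) begins 54 mm behind the grasp point. The pads swing forward as they close: fully open they stand 13 mm farther back than shut.
Start: joints at [-1.202, 0.26, -0.138, 1.173, 0, 1.571], TCP at [189.255, -489.691, 231.304] pointing down, gripper open.
Joint ranges: [-2.78, 2.78], [-0.83, 1.72], [-1.28, 1.37], [-1.9, 2.12], [-1.57, 1.48], [-3.14, 3.14]. Speed limits (rad/s): [2.57, 2.57, 3.14, 3.14, 3.14, 3.14].

### API

Orientations are given as [roll, pitch, yaw] about the fixed x, y, z axes, in that order (R = Rz(yaw) Ry(pitch) Rx(roll)).
In Python, from plant import manip gives the robot as it stands.
- The arm moves only by the tool move_arm, never from a script. Its argument "deltas" is a list of rows, each a list of 3 entries, a list of its own where there are three numbers: the shift along the tool's x, y, z in mm, then the turn, a rotation vector about the tool's x, y, z in degrees, then the closure, from -1 (fully open) to 1 (shut). In form: [[[x, y, z], [ax, ay, az], jaw], ...]. A call has 1 to 8 rows; each row shifts and turns the commanded pose from where the row before left it, along the tool's axes as they then stand; what a row does not reach is not made up. A row lasts 1/10 s, in which the tool goes at most 50 mm and 8.59 degrees, less where a joint would pass 70% of its speed; a pose out of reach is approached as far as the arm can. A call is refused whole if a number of a shift passes 50 or a number of a turn 8.59, either way. A call with a gripper value outside its range is refused whole. The fingers move at their own pace and stop on an object; the grip force is fixed at half the most. Time passes only in rows, so rows that do not move let the fingers close. It gives the time, the measured TCP pose, the force, the opening and the grip force at its end, in the units of the state.
- manip.observe(): the state, without advancing time (a new reading comes with each control period).
- manip.snapshot(name): name is "scene" or "side" or "wrist"; returns (picture, depth): 384x512x3 uint8, red, green, blue; 384x512 float32, mm along the optical axis (not along the pixel's ray), 0 where there is no reading.
- manip.get_calibration(name): a dict with "fx", "fy", "cx", "cy" (pixels), "xyz" and "orientation" of the camera in the world. Camera axes: x right, y down, z forward; pixel columns grow to the right and rows downward; lengths in mm; the calibration is good to about 2 mm. A picture is of the moment at which its call begins: read the wrist's pose just before it. get_calibration takes no time and is no camera call; for the wrist camera it gives the pose at the moment of the call.
- manip.sign_off(): hands the job in; it is judged then, once.
The state is a dict: "clock": time; "joint_positions": joint angles; "joint_velocities": joint speeds; "effort": joint torques, N m; "tcp_pos": TCP position; "eef_rot": TCP orientation; "force": force on the tool from outside, world axes, zero at the start; "torque": the same for the moment, N m; "finger_gap": opening from 0.0 (shut) to 1.0 (fully open); "grip_force": force on a finger pad.
Only numpy, scipy, OpenCV 4.12 (cv2) and the standard library are available. Lean on these libraries where they do the work, as an engineer would, in place of code of your own. Each camera call takes 0.05 s, during which the arm holds its last target. There are 200 camera calls.

### The job

Press the plunger of the washer dispenser all the way down once and let it come back up, so that a single washer comes out of the mouth at the foot of the clear magazine. Then, with the fingertips and without ever lifting it, push that washer sideways along the bench until it lies flat and wholly between the two rails of the aluminium pick-up lane. The other washers stay in the magazine; leave the two fittings, the jar and the wrench alone.

Things in the scene. Friction and masses are not known exactly. Their poses are not given: they have to be found in the camera images.
- dispenser: Washer dispenser fixed to the bench: grey housing (80 long, 58 wide, 44 mm high, x -26 to -106 mm) behind a clear square open-topped magazine (51 x 51 mm outside, 46 mm high) holding a stack of four washers. Origin on the bench under the magazine's centre; x points out of the mouth, z up. Each press ejects the bottom washer and the next one drops into its place as the plunger rises.
- mouth (a point): Middle of the mouth at bench level: a slot 43 mm wide, 13.5 mm high at the foot of the magazine's +x face, 25.5 mm from the dispenser's origin. Pressing drives a blade (30 mm wide, 8 mm high) that pushes the washer straight out along x, 2.6 mm per mm of plunger; fully pressed, the washer's centre ends about 43 mm in front of the mouth (up to 20 mm more if fast). The blade then withdraws.
- plunger_top (a point): Centre of the flat top of the plunger's round black cap (32 mm diameter, 10 mm thick), on the housing 68 mm behind the dispenser's origin (its x = -68 mm), 86 mm above the bench when up. It moves straight down by 28 mm when pressed.
- plunger (a joint): Plunger travel in m: 0 up (rest), 0.028 fully down. A spring returns it by itself: about 5 N at the top and 10 N at the bottom, where a hard stop begins. Pressed at 40 mm/s the whole resistance stays under about 16 N; pressed at 100 mm/s or faster, or past the stop, it is much more.
- washer1: The bottom washer of the stack, the one that comes out: plain steel, 40 mm diameter, 10 mm thick, 14 mm bore, 60 to 105 g. Origin at the centre of its underside. It slides flat on the bench.
- washer2: Second washer from the bottom, the same size and steel; stays in the magazine.
- washer3: Third washer from the bottom, the same; stays in the magazine.
- washer4: Top washer of the stack, the same; stays in the magazine.
- lane: Pick-up lane fixed to the bench: two parallel aluminium rails, each 84 long, 10 wide, 14 mm high, 70 mm apart inside, open at both ends, a black inlay level with the bench between them. Origin at bench level midway between the rails; y runs along the rails, x across. It stands 120 to 155 mm left or right of where the washer comes out, one open end facing that place.
- bin: Small blue open bin of screws fixed to the bench, 80 x 70 mm (x, y), 45 mm high, on the other side of the mouth from the lane. Origin at the centre of its underside. Not part of the job.
- fitting1: Loose steel hose fitting standing upright beyond the mouth, 30 mm wide, 55 mm high. Origin at the centre of its underside. Leave alone.
- fitting2: Another such fitting, 30 mm wide, 55 mm high. Leave alone.
- jar: Loose clear jar with a white cap, 54 mm diameter, 60 mm high, left of the housing. Origin at the centre of its underside. Leave alone.
- wrench: Loose steel wrench 150 mm long lying on the bench right of the housing, along its own x. Leave alone.
There are look-alikes about, which are no part of the job. Of the things that look like the dispenser, the smallest one is meant.

How it is judged (in metres and radians):
On the way, in this order (a step that is already met when the one before it is completed fails the run):
1. the plunger is pressed down to within 4 mm of its stop (value of joint plunger above 0.024 m), for 0.05 s.
2. the plunger is back up and the bottom washer lies flat outside the mouth (value of joint plunger below 0.004 m and x of washer1 in the frame of dispenser above 0.05 m and height (world z) of washer1 below 0.004 m), for 0.1 s.
At the end, for the whole second after the job is handed in: The ejected washer lies still and flat on the bench between the lane's rails, its centre within 24 mm of the lane's middle along the rails (no edge sticking out by more than 2 mm); the plunger is up; the three other washers are in the magazine, within 8 mm of its axis (x of washer1 in the frame of lane between -0.018 and 0.018 m and y of washer1 in the frame of lane between -0.024 and 0.024 m and height (world z) of washer1 below 0.004 m and angle between washer1's own z axis and vertical below 0.1 rad and linear speed of washer1 below 0.02 m/s and value of joint plunger below 0.004 m and horizontal distance between each of washer2, washer3, washer4 and dispenser below 0.008 m and height (world z) of each of washer2, washer3, washer4 below 0.03 m); the robot touches nothing.
It fails at once if the ejected washer is lifted (over 12 mm off the bench) or stood on edge (height (world z) of washer1 above 0.012 m or angle between washer1's own z axis and vertical above 0.5 rad).
It fails at once if a second washer is pushed or taken out of the magazine (horizontal distance between any of washer2, washer3, washer4 and dispenser above 0.015 m or height (world z) of washer4 above 0.042 m).
It fails at once if a fitting, the jar or the wrench is shifted by more than 20 mm or lifted or knocked over (distance of any of fitting1, fitting2, jar, wrench from where it was at the start of the episode above 0.02 m or angle between any of fitting1, fitting2, jar, wrench's own z axis and vertical above 0.5 rad).
It also fails if it takes over 42 s, if anything falls off the work surface, if the arm or the gripper's body presses on something with over 40 N, if the wrist force passes 120 N, or if a joint passes its speed limit or range.

## Working session

There is one attempt and no reset: what is moved stays moved. The work goes in short steps, Python scripts to look and compute and a tool call to move; the robot and the scene stay as the last step left them, time stands still between calls to the robot, and variables do not carry over. Pictures are saved under pics/ and viewed, at most 10 in all, crops included, and the job is handed in when it is done.

Besides the shell and the picture viewer there is one more tool, called after ">>>" as a command line: name --argument value ..., lists and objects as JSON in quotes. move_arm: Moves the arm, as the interface text tells. Its arguments: {"type":"object","properties":{"deltas":{"type":"array"}},"required":["deltas"]}

```bash
mkdir -p pics; cat > h.py <<'E'
import numpy as np, cv2
from scipy.spatial.transform import Rotation as R
from plant import manip
def snap(name,tag):
    c=manip.get_calibration(name); p,d=manip.snapshot(name)
    cv2.imwrite(f'pics/{tag}.png',p[:,:,::-1]); np.savez(f'pics/{tag}.npz',p=p,d=d,**{k:np.array(c[k]) for k in c})
def rot(o):
    o=np.array(o); return o if o.shape==(3,3) else (R.from_quat(o) if o.size==4 else R.from_euler('xyz',o)).as_matrix()
def cloud(tag):
    z=np.load(f'pics/{tag}.npz'); d=z['d']; v,u=np.mgrid[:d.shape[0],:d.shape[1]]
    P=np.stack([(u-z['cx'])/z['fx']*d,(v-z['cy'])/z['fy']*d,d],-1)
    return P@rot(z['orientation']).T+z['xyz'],z
E
python3 - <<'E'
from h import *
for n in ['scene','side']: snap(n,n+'0'); print(manip.get_calibration(n))
a=[cv2.imread(f'pics/{n}0.png') for n in ['scene','side']]
cv2.imwrite('pics/both.png',cv2.resize(a[0],(800,600)))
print(manip.observe())
E
```

```text
{'fx': 404.2950457847155, 'fy': 404.2950457847155, 'cx': 266.154983464346, 'cy': 198.11942920021298, 'xyz': array([1251.78893241, -173.6160032 ,  899.1295077 ]), 'orientation': array([-2.42079094,  0.00520278,  1.39269143])}
{'fx': 462.22309310272414, 'fy': 462.22309310272414, 'cx': 256.99116958954255, 'cy': 194.42699445945743, 'xyz': array([ 496.50448463, -834.21054004,  729.31383946]), 'orientation': array([-2.25946594, -0.00475499, -0.03926304])}
{'clock': 0.1, 'joint_positions': array([-1.20198535e+00,  2.60607036e-01, -1.39273339e-01,  1.17270187e+00,
        1.52426777e-05,  1.57078370e+00]), 'joint_velocities': array([-0.00054285, -0.00096655,  0.00198568, -0.0010058 , -0.00125955,
       -0.00072409]), 'effort': array([-5.01043924e-04, -4.06508410e+01,  2.54527366e+01,  1.00729940e-02,
        3.63655465e-05, -8.67766829e-06]), 'tcp_pos': array([ 189.04313209, -489.10713003,  230.54147271]), 'eef_rot': array([-3.13980674e+00, -1.52652011e-05,  3.68823572e-01]), 'force': array([-0.38614711,  0.76063683, -0.22551068]), 'torque': array([-0.03564152, -0.02638631,  0.02889401]), 'grip_force': 0.0, 'finger_gap': 1.0029270621452353}
```

View pics/both.png

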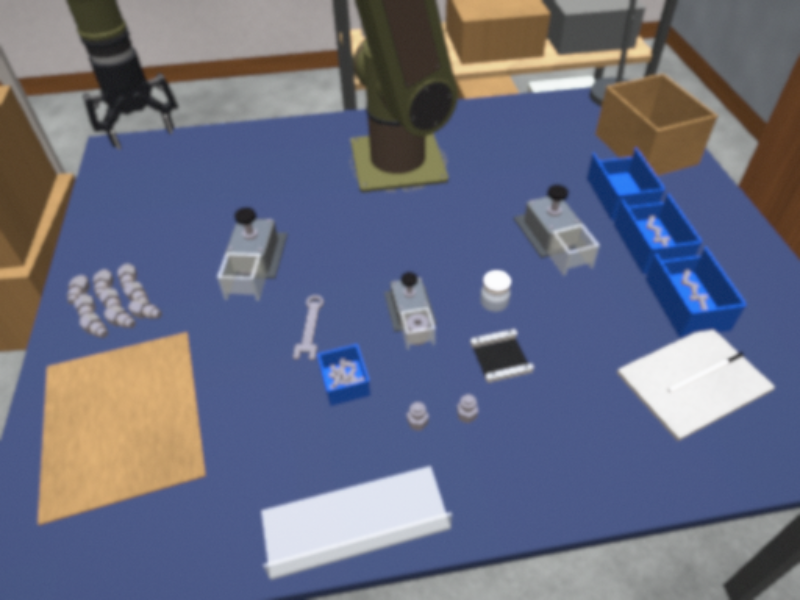

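View pics/side0.png

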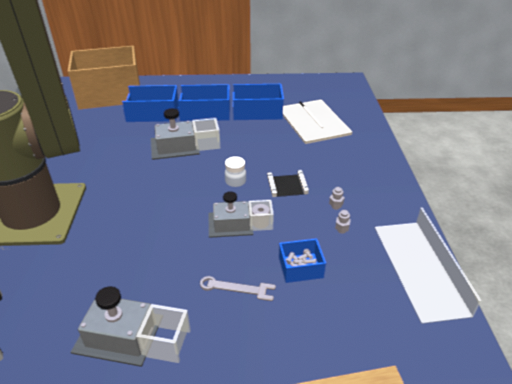

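The three dispenser look-alikes, in the enlarged scene view, are at (250,255), (560,230) and (410,310). The middle one at (410,310), side view (245,215), is the smallest. It is also the only one with washers, and it stands next to the lane (500,355), the small bin (343,373), the fittings (417,415) and (467,407), the jar and the wrench. I'll confirm it in a crop and make a height map.

```bash
python3 - <<'E'
from h import *
im=cv2.imread('pics/side0.png'); c=cv2.resize(im[150:300,195:365],None,fx=4,fy=4,interpolation=cv2.INTER_CUBIC)
cv2.imwrite('pics/crop.png',c[:600,:800])
# top-down maps: 1.5 px/mm... x 420..760 down, y left
def near(P,z,u,v,n=1): return np.round(np.median(P[v-n:v+n+1,u-n:u+n+1].reshape(-1,3),0),1)
out=np.zeros((2,300,400,3),np.uint8)
for k,n in enumerate(['scene','side']):
    P,z=cloud(n+'0'); 
    X,Y,Z=P[...,0],P[...,1],P[...,2]; ok=z['d']>0
    bench=ok&(abs(Z)<15)
    print(n,'bench med',np.median(Z[bench&(X>500)&(X<700)&(abs(Y+100)<200)]))
    for lo,hi in [(75,100)]:
        m=ok&(Z>lo)&(Z<hi)&(X>350)&(X<750)&(abs(Y)<400)
        nl,lab,st,ce=cv2.connectedComponentsWithStats(m.astype(np.uint8))
        for i in range(1,nl):
            if st[i,4]>15: q=P[lab==i]; print('hi',st[i],q.mean(0).round(1),q.min(0).round(),q.max(0).round())
    m=ok&(Z>7)&(X>350)&(X<800)&(abs(Y)<400)
    nl,lab,st,ce=cv2.connectedComponentsWithStats(m.astype(np.uint8))
    for i in range(1,nl):
        if st[i,4]>15: q=P[lab==i]; print(st[i],q.mean(0).round(1),q.min(0).round(),q.max(0).round())
E
```

```text
scene bench med 0.04513667493506546
hi [257 174  11  10  91] [473.6 -49.8  84.4] [452. -65.  76.] [488. -35.  89.]
[345 141  39  34 805] [395.7 285.7  41.2] [350. 240.   7.] [441. 332.  63.]
[140 167  29  24 390] [ 382.1 -355.4   41. ] [ 350. -396.    7.] [ 398. -320.   64.]
[250 174  29  49 907] [508.9 -50.6  43.6] [434. -80.   8.] [568. -20.  89.]
[308 174  19  25 386] [491.9 108.7  43.4] [457.  86.   7.] [510. 138.  64.]
[196 193   9  14  36] [ 450.  -232.1    8.5] [ 423. -244.    7.] [ 474. -218.   11.]
[302 211  29  10 118] [574.7  85.9  12.7] [565.  45.   7.] [584. 126.  18.]
[195 218   8  12  33] [ 538.1 -239.6    8.9] [ 520. -250.    7.] [ 558. -231.   12.]
[204 221  33  38 779] [ 617.1 -187.1   27.1] [ 572. -227.    7.] [ 661. -149.   50.]
[ 396  220   63   53 1675] [730.  348.7  10.3] [645. 280.   7.] [800. 400.  21.]
[311 233  31  11 133] [654.3  91.5  12.6] [644.  51.   7.] [662. 135.  18.]
[293 253  13  18 186] [ 7.28e+02 -3.00e-01  3.59e+01] [712. -13.   9.] [742.  17.  57.]
[261 258  14  18 186] [728.  -80.9  36.5] [711. -96.   9.] [738. -64.  58.]
side bench med -0.54
[... 443 characters left out ...]
.  40.   7.] [579. 123.  16.]
[328 187  16  21 242] [718.3  -8.1  33.2] [703. -20.   7.] [738.   8.  58.]
[ 213  191   60   41 1783] [494.7 -62.7  38.9] [431. -86.   7.] [564. -22.  88.]
[335 210  15  22 255] [717.9 -90.2  34.4] [ 703. -100.   10.] [735. -72.  56.]
[ 278  239   48   42 1495] [ 614.8 -192.5   27.1] [ 570. -232.    7.] [ 659. -151.   47.]
[200 277   8   8  17] [ 414.5 -223.9    8. ] [ 410. -235.    7.] [ 423. -216.   10.]
[261 284  11   3  17] [ 541.1 -241.4    8.2] [ 531. -245.    7.] [ 551. -239.    9.]
[257 287  14  12  57] [ 532.6 -260.9    8. ] [ 523. -274.    7.] [ 547. -246.   10.]
[ 156  306   34   55 1066] [ 373.2 -364.5   40. ] [ 350. -399.    7.] [ 396. -322.   63.]
```

View pics/crop.png

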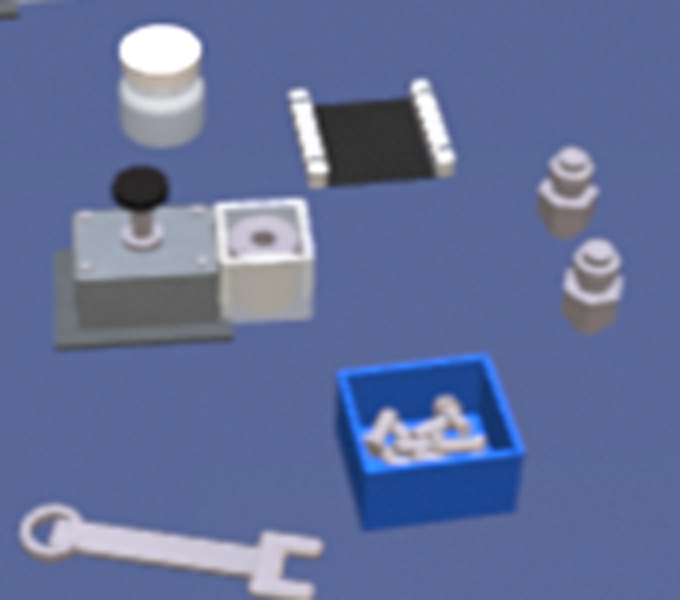

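The crop confirms it: a small grey housing with a black cap at (140,187), and a clear magazine with a washer visible at (265,235). The lane lies at (370,140) on the left, the bin on the right. Next come the accurate top faces.

```bash
cat >> h.py <<'E'
def rect(q): 
    (c,s,a)=cv2.minAreaRect(q[:,:2].astype(np.float32)); return np.round(c,1),np.round(s,1),round(a,1)
def sel(P,lo,hi,x0,x1,y0,y1):
    X,Y,Z=P[...,0],P[...,1],P[...,2]; return P[(Z>lo)&(Z<hi)&(X>x0)&(X<x1)&(Y>y0)&(Y<y1)]
E
python3 - <<'E'
from h import *
for n in ['scene0','side0']:
    P,z=cloud(n)
    q=sel(P,82,92,440,500,-80,-20); print(n,'cap',len(q),np.median(q,0).round(1),q.min(0).round(),q.max(0).round())
    q=sel(P,40,49,420,580,-100,0); print('hous+mag top',len(q),rect(q),np.median(q[:,2]))
    for a,b in [(560,590),(640,670)]:
        q=sel(P,11,18,a,b,30,140); 
        l=np.linalg.svd(q[:,:2]-q[:,:2].mean(0))[2][0]; t=(q[:,:2]-q[:,:2].mean(0))@l
        print('rail',len(q),rect(q),q.mean(0).round(1),'dir',np.degrees(np.arctan2(l[1],l[0])).round(1), 'mid',(q[:,:2].mean(0)+l*(t.max()+t.min())/2).round(1),np.ptp(t).round())
    for nm,b in dict(f1=(700,745,-30,20),f2=(700,745,-110,-60),jar=(440,520,70,150)).items():
        q=sel(P,50,64,*b); print(nm,rect(q))
    q=sel(P,40,49,560,670,-240,-140); print('bin',rect(q))
E
```

```text
scene0 cap 75 [472.7 -49.7  85.4] [454. -65.  82.] [488. -35.  89.]
hous+mag top 496 (array([500.2, -48.9]), array([133.2,  58.3]), 1.3) 43.658028014567435
rail 89 (array([573.8,  86.1]), array([12.6, 82. ]), 5.2) [573.9  86.5  13.8] dir -85.0 mid [573.9  86.1] 82.0
rail 103 (array([653. ,  93.1]), array([12.7, 84.3]), 5.3) [653.6  92.9  13.7] dir -84.9 mid [653.6  93.1] 84.0
f1 (array([ 7.217e+02, -1.000e-01]), array([14.8, 15.5]), 77.9)
f2 (array([722.4, -81.6]), array([16.2, 20.7]), 24.4)
jar (array([481.7, 112.1]), array([47.3, 45.8]), 3.7)
bin (array([ 615.9, -187.7]), array([83.4, 69.8]), 7.2)
side0 cap 111 [469.  -54.   84.8] [454. -70.  82.] [484. -35.  88.]
hous+mag top 766 (array([497.2, -53.2]), array([131.4,  58.9]), 2.4) 43.07314013714745
rail 78 (array([571.5,  81.4]), array([ 9.9, 83.4]), 5.5) [571.3  80.3  13.2] dir -84.3 mid [571.2  81.3] 83.0
rail 83 (array([650.8,  88.6]), array([10. , 85.9]), 5.1) [650.9  87.1  13.4] dir -85.3 mid [650.7  88.6] 86.0
f1 (array([719.4,  -1.7]), array([20.3, 14.3]), 81.0)
f2 (array([719.8, -82.7]), array([15.5, 15.3]), 78.6)
jar (array([479.3, 108.2]), array([51.4, 45.1]), 88.9)
bin (array([ 614.8, -190.6]), array([80.9, 73.5]), 6.9)
```

>>> move_arm --deltas '[[[0,0,0],[0,0,-8.5],1],[[0,0,0],[0,0,-8.5],1],[[0,0,0],[0,0,-8.5],1],[[0,0,0],[0,0,-8.5],1],[[0,0,0],[0,0,-8.5],1],[[0,0,0],[0,0,-8.5],1],[[0,0,0],[0,0,-8.5],1],[[0,0,0],[0,0,-8.5],1]]'

```text
clock: 0.9
tcp_pos: [189.1, -489.3, 230.8]
eef_rot: [-3.141, -0.001, 1.562]
force: [-0.2, -0.5, 0.3]
finger_gap: 0.0
grip_force: 0.0
```

>>> move_arm --deltas '[[[0,0,0],[0,0,-6],1],[[0,0,0],[0,0,0],1]]'

```text
clock: 1.1
tcp_pos: [189.1, -489.3, 230.8]
eef_rot: [-3.141, -0.001, 1.66]
force: [0.1, 0.2, -0.4]
finger_gap: -0.0
grip_force: 0.0
```

```bash
cat > go.py <<'E'
import sys
from h import *
s=manip.observe(); M=R.from_euler('xyz',s['eef_rot'])
print('clock',s['clock'],'tcp',s['tcp_pos'].round(1),'rot',np.degrees(s['eef_rot']).round(1),'F',s['force'].round(1),'gap',round(s['finger_gap'],2))
if len(sys.argv)>3:
    t=np.array(sys.argv[1:4],float); print('tool delta',M.inv().apply(t-s['tcp_pos']).round(1))
E
python3 go.py 471 -52 160
```

```text
clock 1.1 tcp [ 189.1 -489.3  230.8] rot [-1.80e+02 -1.00e-01  9.51e+01] F [ 0.1  0.2 -0.4] gap -0.0
tool delta [410.4 319.8  71.2]
```

>>> move_arm --deltas '[[[29,23,0],[0,0,0],1],[[29,23,0],[0,0,0],1],[[29,23,0],[0,0,0],1],[[29,23,0],[0,0,0],1],[[29,23,0],[0,0,0],1],[[29,23,0],[0,0,0],1],[[29,23,0],[0,0,0],1]]'

```text
clock: 1.8
tcp_pos: [331.9, -271.7, 231.2]
eef_rot: [-3.142, -0.0, 1.657]
force: [-0.1, -0.3, 0.5]
finger_gap: -0.003
grip_force: 0.0
```

>>> move_arm --deltas '[[[29,23,0],[0,0,0],1],[[29,23,0],[0,0,0],1],[[29,23,0],[0,0,0],1],[[29,23,10],[0,0,0],1],[[29,23,20],[0,0,0],1],[[29,23,20],[0,0,0],1],[[29,21,20],[0,0,0],1],[[4,0,0],[0,0,0],1]]'

```text
clock: 2.6
tcp_pos: [471.4, -49.7, 158.7]
eef_rot: [-3.138, -0.002, 1.662]
force: [-1.0, -0.2, -0.3]
finger_gap: 0.001
grip_force: 0.0
```

```bash
python3 go.py 471 -52 90; python3 -c "
from h import *
snap('wrist','w1'); P,z=cloud('w1')
q=sel(P,80,92,440,500,-90,-20); print('cap',len(q),np.median(q,0),rect(q) if len(q)>3 else '')
q=sel(P,40,49,420,580,-100,0); print(len(q),rect(q) if len(q)>3 else '')"
```

```text
clock 2.6 tcp [471.4 -49.7 158.7] rot [-1.798e+02 -1.000e-01  9.520e+01] F [-1.  -0.2 -0.3] gap 0.0
tool delta [-2.4 -0.4 68.7]
cap 1114 [468.83078567 -50.31687172  86.06334112] (array([469. , -51.6]), array([30.7, 30.9]), 5.9)
5387 (array([497. , -50.2]), array([131.7,  57.4]), 2.6)
```

View pics/w1.png

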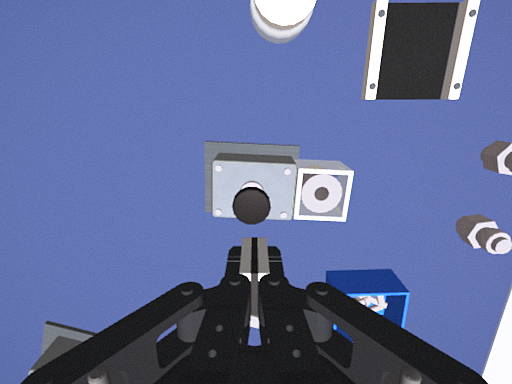

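The wrist view shows the cap at (252,206) and the magazine with its washer at (322,194). The lane, jar, fittings and bin are where I measured them. Cap centre is about (469.5,-51.5), top at 86. I'll go down and press slowly.

>>> move_arm --deltas '[[[-1.5,-2,20],[0,0,0],1],[[0,0,20],[0,0,0],1],[[0,0,15],[0,0,0],1],[[0,0,10],[0,0,0],1],[[0,0,4],[0,0,0],1],[[0,0,3],[0,0,0],1],[[0,0,3],[0,0,0],1],[[0,0,3],[0,0,0],1]]'

```text
clock: 3.45
tcp_pos: [470.1, -54.7, 84.1]
eef_rot: [3.14, 0.001, 1.66]
force: [-2.3, -0.2, 11.5]
finger_gap: 0.0
grip_force: 5.6
```

>>> move_arm --deltas '[[[0,0,3],[0,0,0],1],[[0,0,3],[0,0,0],1],[[0,0,3],[0,0,0],1],[[0,0,3],[0,0,0],1],[[0,0,3],[0,0,0],1],[[0,0,3],[0,0,0],1]]'

```text
clock: 4.05
tcp_pos: [470.2, -54.7, 66.7]
eef_rot: [3.14, 0.001, 1.66]
force: [-2.5, -1.0, 9.6]
finger_gap: 0.003
grip_force: 5.1
```

>>> move_arm --deltas '[[[0,0,3],[0,0,0],1],[[0,0,3],[0,0,0],1],[[0,0,2],[0,0,0],1],[[0,0,1],[0,0,0],1],[[0,0,0],[0,0,0],1]]'

```text
clock: 4.55
tcp_pos: [470.2, -54.7, 58.0]
eef_rot: [3.14, 0.001, 1.66]
force: [-3.0, -0.7, 12.6]
finger_gap: -0.001
grip_force: 6.2
```

>>> move_arm --deltas '[[[0,0,0.5],[0,0,0],1],[[0,0,0],[0,0,0],1],[[0,0,-5],[0,0,0],1],[[0,0,-10],[0,0,0],1],[[0,0,-20],[0,0,0],1],[[0,0,-25],[0,0,0],1],[[0,0,-40],[0,0,0],1],[[0,0,0],[0,0,0],1]]'

```text
clock: 5.35
tcp_pos: [473.3, -54.7, 160.8]
eef_rot: [3.132, 0.002, 1.66]
force: [1.1, -0.0, -0.4]
finger_gap: -0.003
grip_force: 0.0
```

```bash
python3 go.py 608 -75 155; python3 -c "
from h import *
snap('wrist','w2'); P,z=cloud('w2')
q=sel(P,80,92,440,500,-90,-20); print('cap',len(q),np.median(q,0))
q=sel(P,5,14,568,660,-90,-10); print('washer',len(q),rect(q) if len(q)>3 else '',np.median(q[:,2]))"
```

```text
clock 5.35 tcp [473.3 -54.7 160.8] rot [1.795e+02 1.000e-01 9.510e+01] F [ 1.1 -0.  -0.4] gap -0.0
tool delta [-32.2 132.3   7.1]
cap 1116 [468.78303701 -50.56071169  86.04984313]
washer 982 (array([605.2, -45.9]), array([39. , 40.2]), 52.5) 10.18816562145264
```

View pics/w2.png

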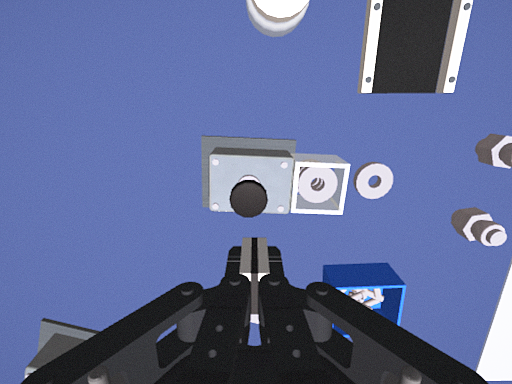

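The washer lies flat outside at pixel (374,181), world (605.5,-46), and the plunger is back up. Next I open the fingers to about 20 mm and place them behind the washer, so that both tips cradle it while pushing.

>>> move_arm --deltas '[[[-9.5,26.5,0],[0,0,0],0.53],[[-9.5,26.5,0],[0,0,0],0.53],[[-9.5,26.5,0],[0,0,0],0.53],[[-9.5,26.5,0],[0,0,0],0.53],[[-9.5,26.5,0],[0,0,0],0.53],[[0,0,20],[0,0,0],0.53],[[0,0,30],[0,0,0],0.53],[[0,0,0],[0,0,0],0.53]]'

```text
clock: 6.2
tcp_pos: [601.5, -89.2, 100.5]
eef_rot: [-3.131, -0.003, 1.66]
force: [-1.7, 0.3, -0.4]
finger_gap: 0.233
grip_force: 0.0
```

```bash
python3 go.py 609.5 -91 4; python3 -c "
from h import *
snap('wrist','w3'); P,z=cloud('w3')
q=sel(P,5,14,568,660,-75,-10); print('washer',len(q),rect(q),np.median(q[:,2]))
q=[sel(P,11,18,a,b,30,145) for a,b in [(555,590),(635,670)]]
for r in q: print(len(r),rect(r))"
```

```text
clock 6.2 tcp [601.5 -89.2 100.5] rot [-1.794e+02 -1.000e-01  9.510e+01] F [-1.7  0.3 -0.4] gap 0.23
tool delta [-2.7  8.7 96.4]
washer 1606 (array([605.1, -46.1]), array([39.2, 39.5]), 51.2) 10.140994047051237
355 (array([574.4,  49.4]), array([10. , 15.1]), 4.5)
363 (array([654. ,  56.5]), array([10.4, 14.7]), 5.1)
```

View pics/w3.png

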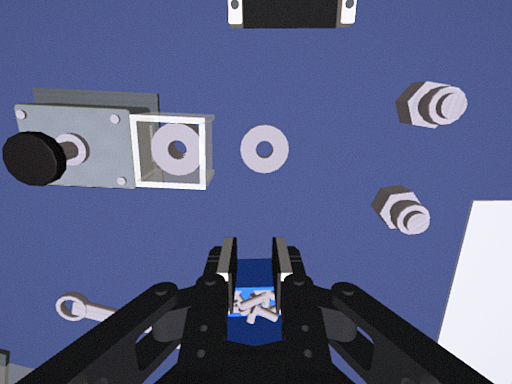

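>>> move_arm --deltas '[[[-2,7.5,25],[0,0,0],0.53],[[0,0,25],[0,0,0],0.53],[[0,0,25],[0,0,0],0.53],[[0,0,12],[0,0,0],0.53],[[0,0,5],[0,0,0],0.53],[[0,0,2],[0,0,0],0.53],[[0,0,0],[0,0,0],0.53]]'

```text
clock: 6.95
tcp_pos: [614.2, -91.3, 12.9]
eef_rot: [3.14, 0.0, 1.66]
force: [0.3, 0.3, -0.4]
finger_gap: 0.235
grip_force: 0.0
```

```bash
python3 go.py 608 -73 5
```

```text
clock 6.95 tcp [614.2 -91.3  12.9] rot [179.9   0.   95.1] F [ 0.3  0.3 -0.4] gap 0.24
tool delta [18.8 -4.5  7.9]
```

>>> move_arm --deltas '[[[0,-4,0],[0,0,0],0.53],[[0,0,0],[0,0,0],0.53],[[0,0,0],[0,0,0],0.53]]'

```text
clock: 7.25
tcp_pos: [609.5, -91.6, 12.5]
eef_rot: [3.141, 0.0, 1.66]
force: [-0.5, 0.2, -0.0]
finger_gap: 0.238
grip_force: 0.0
```

>>> move_arm --deltas '[[[0,0,5],[0,0,0],0.53],[[0,0,3],[0,0,0],0.53],[[5,0,0],[0,0,0],0.53],[[5,0,0],[0,0,0],0.53],[[4,0,0],[0,0,0],0.53],[[4,0,0],[0,0,0],0.53],[[4,0,0],[0,0,0],0.53],[[0,0,0],[0,0,0],0.53]]'

```text
clock: 8.05
tcp_pos: [607.3, -69.0, 3.9]
eef_rot: [-3.142, -0.0, 1.661]
force: [0.3, -0.1, 0.4]
finger_gap: 0.235
grip_force: 0.0
```

```bash
python3 go.py; python3 -c "
from h import *
snap('wrist','w4'); P,z=cloud('w4')
q=sel(P,6,12,570,650,-62,0); print('washer',len(q),rect(q),np.median(q[:,2]))"
```

```text
clock 8.05 tcp [607.3 -69.    3.9] rot [-180.    -0.    95.2] F [ 0.3 -0.1  0.4] gap 0.24
washer 4002 (array([605.1, -42.8]), array([39.6, 44.1]), 10.4) 10.064943035795409
```

View pics/w4.png

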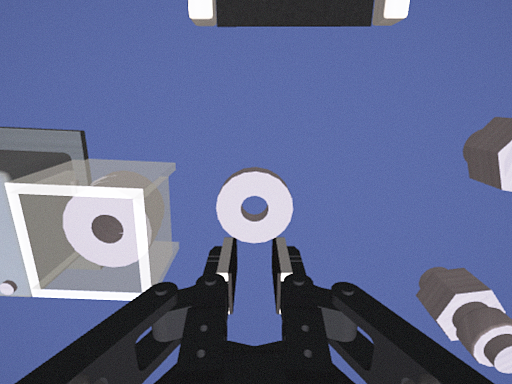

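The washer sits cradled in the tips at (255,207). Now the push.

>>> move_arm --deltas '[[[6,1,0],[0,0,0],0.53],[[8,2,0],[0,0,0],0.53],[[8,2,0],[0,0,0],0.53],[[8,2,0],[0,0,0],0.53],[[8,3,0],[0,0,0],0.53],[[8,3,0],[0,0,0],0.53],[[8,3,0],[0,0,0],0.53],[[4,1.5,0],[0,0,0],0.53]]'

```text
clock: 8.9
tcp_pos: [620.0, -9.2, 3.8]
eef_rot: [3.141, -0.0, 1.661]
force: [-0.7, -0.2, 0.3]
finger_gap: 0.234
grip_force: 0.1
```

>>> move_arm --deltas '[[[0,0,0],[0,0,0],0.53],[[0,0,0],[0,0,0],0.53]]'

```text
clock: 9.1
tcp_pos: [619.6, -10.2, 3.8]
eef_rot: [-3.141, 0.0, 1.66]
force: [-0.2, 0.5, -0.0]
finger_gap: 0.231
grip_force: 0.0
```

```bash
python3 go.py 613.6 59.2 4; python3 -c "
from h import *
snap('wrist','w5'); P,z=cloud('w5')
q=sel(P,7,12,585,650,28,80); print('washer front',rect(q),q[:,1].max())
for a,b in [(555,590),(640,670)]: r=sel(P,12.5,18,a,b,30,145); print(len(r),rect(r))"
```

```text
clock 9.1 tcp [619.6 -10.2   3.8] rot [-180.     0.    95.1] F [-0.2  0.5 -0. ] gap 0.23
tool delta [69.7  0.2 -0.2]
washer front (array([632.7,  45.3]), array([69.7, 26.5]), 46.9) 79.74991511516131
3500 (array([572.2,  74.3]), array([10.3, 63.9]), 5.1)
3506 (array([651.3,  81.5]), array([10.6, 64. ]), 5.6)
```

View pics/w5.png

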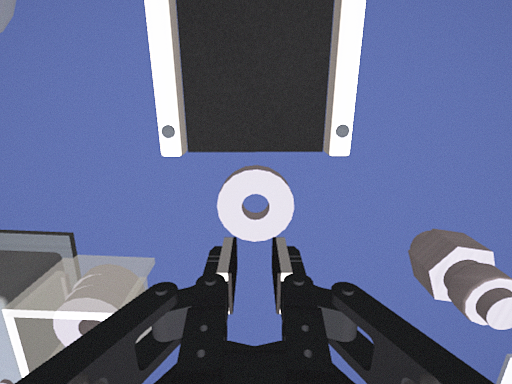

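The washer at (255,205) is centred on the lane mouth (255,152), with about 70 mm left straight ahead.

>>> move_arm --deltas '[[[8,0,0],[0,0,0],0.53],[[10,0,0],[0,0,0],0.53],[[10,0,0],[0,0,0],0.53],[[10,0,0],[0,0,0],0.53],[[10,0,0],[0,0,0],0.53],[[10,0,0],[0,0,0],0.53],[[7,0,0],[0,0,0],0.53],[[4,0,0],[0,0,0],0.53]]'

```text
clock: 9.95
tcp_pos: [613.4, 59.4, 3.8]
eef_rot: [-3.142, 0.0, 1.661]
force: [-0.2, -1.3, 0.1]
finger_gap: 0.236
grip_force: 0.1
```

>>> move_arm --deltas '[[[0,0,0],[0,0,0],0.53],[[-10,0,0],[0,0,0],0.53],[[-20,0,0],[0,0,0],0.53],[[-10,0,-10],[0,0,0],0.53],[[0,0,-40],[0,0,0],0.53],[[0,0,-50],[0,0,0],0.53],[[0,0,0],[0,0,0],0.53]]'

```text
clock: 10.65
tcp_pos: [622.6, 17.6, 111.9]
eef_rot: [3.128, 0.001, 1.659]
force: [1.9, -0.1, 0.5]
finger_gap: 0.234
grip_force: 0.0
```

```bash
python3 go.py; python3 -c "
from h import *
snap('wrist','w6'); P,z=cloud('w6')
q=sel(P,7,12,590,637,40,135); print('washer',len(q),rect(q),np.median(q[:,2]))
for a,b in [(555,590),(640,670)]: r=sel(P,12.5,18,a,b,30,145); print(len(r),rect(r))"
```

```text
clock 10.65 tcp [622.6  17.6 111.9] rot [179.2   0.   95. ] F [ 1.9 -0.1  0.5] gap 0.23
washer 1599 (array([611. ,  87.6]), array([39. , 39.4]), 50.4) 10.098438184101468
1257 (array([571.5,  84.1]), array([10.1, 82.9]), 5.4)
1266 (array([650.9,  91.1]), array([10.1, 83.3]), 5.3)
```

View pics/w6.png

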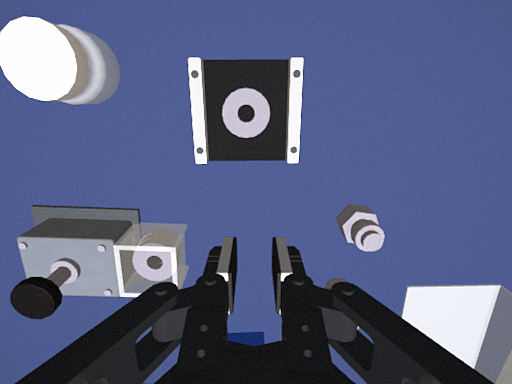

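The washer at (246,113) lies flat at the lane's centre: (611.0,87.6), against the rails' midpoint of (611.2,87.6). The robot is clear and the plunger is up.

```bash
python3 -c "
from h import *
print(manip.sign_off())"
```

```text
the job is handed in; nothing more can be done
None
```

I pressed the plunger once, pushed the single ejected washer along the bench, and left it flat within about 1 mm of the lane's centre by the final wrist-camera measurement; I handed the job in at about 10.7 s and no verdict came back.

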